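# Chuck an embossing punch for engraving

### The job

Swing the knob of the chuck's sleeve anticlockwise to its stop so that the three jaws stand fully open, slide the stout steel punch across the deck, upright and without lifting it, to the middle of the jaws, then swing the knob clockwise until all three jaws grip the punch firmly, and let go. Do not tip the punch over, and leave the other things on the bench where they are.

Things in the scene. Friction and masses are not known exactly. Their poses are not given: they have to be found in the camera images.
- chuck_face (a point): Centre of the level face of a three-jaw chuck fixed face up, on its axis, 62 mm above the bench; z up. Place and yaw vary. Jaws stand 21 mm above the face at 30, 150 and 270 degrees from +x (anticlockwise from above); the mouth between the first two looks along +y to the deck. Inner jaw faces are 34 mm from the axis when open; the mouth is then 51 mm wide. Smooth jaws: closing, they centre the punch.
- deck_end (a point): Middle of the outer edge of the steel feed deck, at deck level, 217 mm from the chuck's axis along the +y of chuck_face. The deck is 130 mm wide, level and flush with the chuck's face, with no step between them.
- sleeve (a joint): Turn of the chuck's knurled ring (140 mm across, 20 to 45 mm above the bench, under the face), rad. 0: open stop; grows clockwise from above, to 1.5. The three jaws move in 14 mm per rad and meet the punch at about 1.0. Starts at 0.7 to 1.2, too narrow for the punch. It is stiff (about 4 N at the knob) and stays where left, keeping the grip; 12 N at the knob against the stall grips firmly.
- sleeve_knob (a point): Top centre of the upright black knob, 20 mm thick, 28 to 105 mm above the bench, at the end of the sleeve's bar (bar 14 mm thick, top 40 mm above the bench: hook or push the knob above that). It is 118 mm from the chuck's axis, at 225 degrees minus the sleeve's value (anticlockwise from the +x of chuck_face, from above).
- punch: Stout steel embossing punch, 66 mm tall, 0.5 kg, standing upright on the deck 125 to 170 mm from the chuck's axis: a cylinder 40 mm across up to 42 mm, above it a tapered neck 26 mm across. Origin: centre of its underside, z up along it. It slides when pushed lower than about 15 mm above the deck; pushed higher it may tip.
- jaw_a: Chuck jaw at 30 degrees from the +x of chuck_face: dark steel, 14 mm wide, 26 mm long radially. Origin: on the chuck's axis at bench level when the sleeve reads 0; it shifts with the jaw, 14 mm per rad of sleeve.
- jaw_b: Chuck jaw at 150 degrees from the +x of chuck_face: dark steel, 14 mm wide, 26 mm long radially. Origin: on the chuck's axis at bench level when the sleeve reads 0; it shifts with the jaw, 14 mm per rad of sleeve.
- jaw_c: Chuck jaw at 270 degrees from the +x of chuck_face: dark steel, 14 mm wide, 26 mm long radially. Origin: on the chuck's axis at bench level when the sleeve reads 0; it shifts with the jaw, 14 mm per rad of sleeve.
- slim_punch: Bystander, leave it: slim steel punch 90 mm tall, 20 mm thick with a 30 mm foot, standing on the bench beyond the chuck. Origin: centre of its underside.
- palette_knife: Bystander, leave it: palette knife, 200 mm, lying on the bench beyond the deck. Origin: underside, about its middle.
- roller: Bystander, leave it: ink roller, black rubber 110 mm wide, 48 mm thick, wooden handle, lying on the bench to the right. Origin: bench level under the rubber roll's middle.
- solvent_can: Bystander, leave it: oblong white tin 60 x 105 x 165 mm with a screw cap (181 mm in all), on the right. Origin: centre of its underside.
- ink_can: Bystander, leave it: round can 80 mm across, 70 mm tall, far left. Origin: centre of its underside.
- rag_cup: Bystander, leave it: open steel cup 76 mm across, 80 mm tall, on the left. Origin: centre of its underside.
- copper_plate: Bystander, leave it: copper plate 110 x 150 x 6 mm lying flat on the left. Origin: centre of its underside.
Not all that is in view belongs to the job. What is shaped like the punch but yellow is not meant.

How it is judged:
By the outcome, as a careful person would: the job done as asked, in the order asked, and still so for the second after the job is handed in, with the robot touching nothing.
It also fails if it takes over 72 s, if anything falls off the work surface, if the arm or the gripper's body presses on something with over 40 N, if the wrist force passes 120 N, or if a joint passes its speed limit or range.

### The arm

A 6-joint arm with a two-finger parallel gripper is mounted at the origin on the work surface. World frame = base frame: x ahead of the robot, y to its left, z up, the work surface at z = 0. Lengths are in m, angles in degrees, forces in N, time in s.
With the tool pointing down it reaches from about 0.3 to 0.875 m from the base axis. Payload 6.4 kg.
Tool frame: the origin (TCP) lies midway between the tips of the shut fingers; the grasp point (between the pads) lies 19 mm behind it; z points along the fingers, y is the line along which they close (so a half turn about z gives the same grasp; the last joint's range is limited). The gripper opens to 88 mm and grips with 3 to 60 N. Pads are 18 mm wide; open, the fingers measure 123 mm over their backs; the gripper's body (75 mm by 187 mm) begins 45 mm behind the grasp point.
Start: joints at [57.107, 10.359, 92.074, -0, 77.567, -11.82], TCP at [0.207, 0.537, 0.239] pointing down, gripper open.
Joint ranges: [-171.53, 171.53], [-51.25, 118.39], [17.06, 147.69], [-65.23, 245.23], [0, 150.52], [-178.68, 178.68]. Speed limits (degrees/s): [147.25, 147.25, 172.46, 180, 180, 180].

### API

Orientations are given as a 3x3 rotation matrix whose columns are the frame's x, y, z axes.
In Python, from cell import manip, imaging, ticket gives the robot as it stands. Calls block until the motion is done:
- manip.move_to(position, orientation): joint-space move of the TCP to a pose.
- manip.move_linear(position, rotation=None, max_speed=0.15): straight line of the TCP; rotation=None keeps the orientation; max_speed is the mean speed in m/s.
- manip.move_j(angles): joint-space move.
- manip.move_gripper(opening, squeeze=None): opening from 0.0 (shut) to 1.0 (fully open); squeeze is the grip in N (None keeps the last); returns when the fingers have stopped.
- manip.wait(seconds).
- manip.inverse_kinematics(position, orientation): joint angles nearest the present ones, or None.
- manip.observe(): the state.
- imaging.grab_frame(name): name is "side" or "top"; returns (picture, depth): 384x512x3 uint8, blue, green, red; 384x512 float32, m along the optical axis (not along the pixel's ray), 0 where there is no reading.
- imaging.camera_model(name): a dict with "K" (3x3 intrinsics, pixels), "k1" (the pictures are not rectified: a ray, as slopes to the right and down, at radius r is drawn at 1 + k1 r^2 times it, then the intrinsics apply), "pose" (4x4, takes a point from camera to world coordinates). Camera axes: x right, y down, z forward; pixel columns grow to the right and rows downward; lengths in m; the calibration is good to about 2 mm. A picture is of the moment at which its call begins. camera_model takes no time and is no camera call.
A pose or a line that the arm cannot do raises manip.PlanningError and nothing moves.
- ticket.hand_in(): hands the job in; it is judged then, once.
The state is a dict: "clock": time; "joint_positions": joint angles; "qvel": joint speeds; "tau": joint torques, N m; "eef_pos": TCP position; "orientation": TCP orientation; "contact_force": force on the tool from outside, world axes, zero at the start; "ft_torque": the same for the moment, N m; "finger_gap": opening from 0.0 (shut) to 1.0 (fully open); "grip_force": force on a finger pad.
Only numpy, scipy, OpenCV 4.12 (cv2) and the standard library are available. Lean on these libraries where they do the work, as an engineer would, in place of code of your own. Each camera call takes 0.05 s, during which the arm holds its last target. There are 200 camera calls.

## Working session

There is one attempt and no reset: what is moved stays moved. The work goes in short steps, each a Python script; the robot and the scene stay as the last script left them, time stands still between calls to the robot, and variables do not carry over. Pictures are saved under pics/ and viewed, at most 10 in all, crops included, and the job is handed in when it is done.

```bash
ls; mkdir -p pics
cat > h.py <<'E'
import numpy as np, cv2
from cell import manip, imaging, ticket
def world(name, depth):
    c=imaging.camera_model(name); K=np.array(c["K"]); P=np.array(c["pose"])
    v,u=np.mgrid[0:384,0:512].astype(np.float64)
    d=np.array([c["k1"],0,0,0,0],float)
    p=cv2.undistortPoints(np.stack([u.ravel(),v.ravel()],1)[:,None],K,d)[:,0]
    r=np.c_[p,np.ones(len(p))]
    X=(r*depth.reshape(-1,1))@P[:3,:3].T+P[:3,3]
    return X.reshape(384,512,3)
E
python3 - <<'E'
from h import *
ims=[]
for n in("top","side"):
    a,d=imaging.grab_frame(n); np.savez(n+"0.npz",a=a,d=d); cv2.imwrite(f"pics/{n}0.png",cv2.resize(a,(800,600),interpolation=cv2.INTER_CUBIC))
    c=imaging.camera_model(n); print(n,np.round(c["pose"],3),c["k1"],np.round(c["K"],1))
E
```

```text
pics
top [[ 0.006 -0.99   0.138  0.431]
 [-1.    -0.007 -0.009  0.007]
 [ 0.01  -0.138 -0.99   1.132]
 [ 0.     0.     0.     1.   ]] -0.04158771387920821 [[382.9   0.  262. ]
 [  0.  382.9 189.2]
 [  0.    0.    1. ]]
side [[ 0.999 -0.043  0.026  0.535]
 [-0.05  -0.747  0.663 -0.714]
 [-0.009 -0.664 -0.748  0.897]
 [ 0.     0.     0.     1.   ]] -0.013074556549935444 [[379.3   0.  257.2]
 [  0.  379.3 189.2]
 [  0.    0.    1. ]]
```

View pics/top0.png

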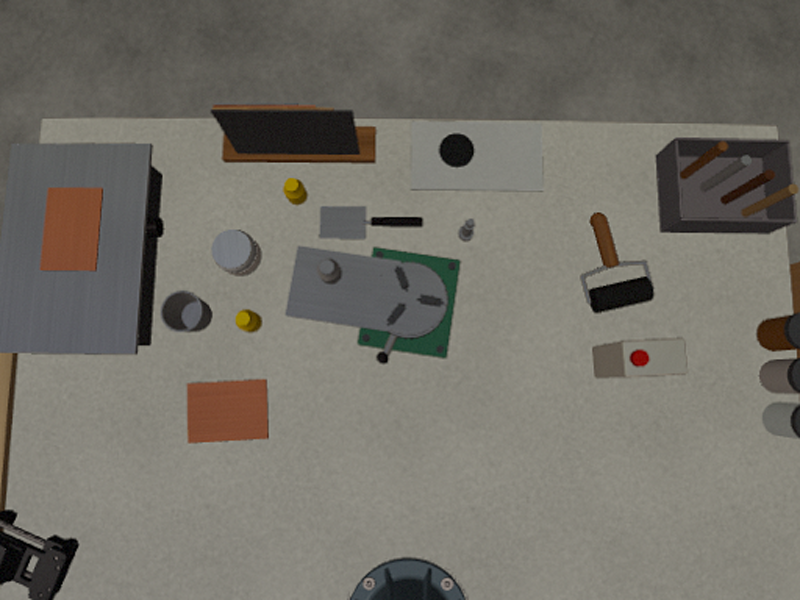

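View pics/side0.png

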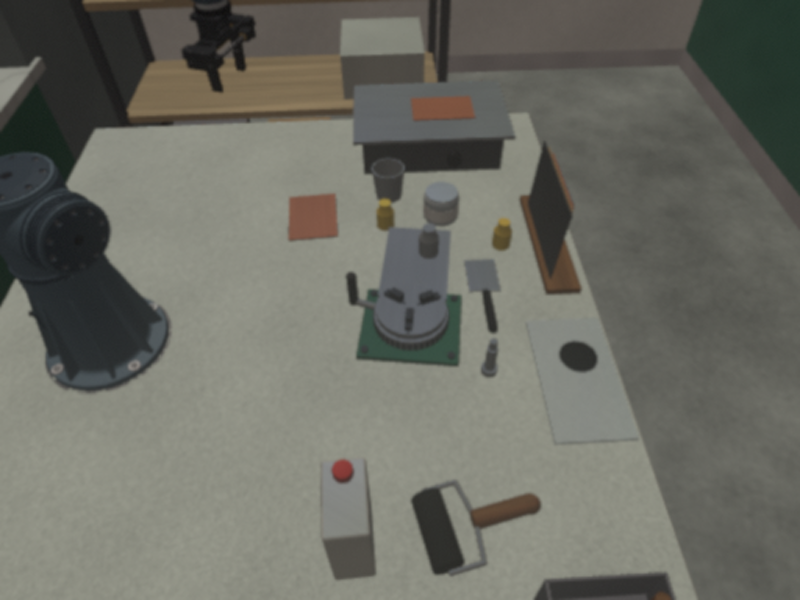

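The top view (800x600) shows the chuck near (405,300), jaws at (403,278), (397,313) and (431,300), the knob at (383,357), the deck end near (295,282) and the punch at (329,270). The side view agrees. The yellow punches are decoys.

```bash
cat > m.py <<'E'
from h import *
def measure(tag, save=None):
    out={}
    for n in("top","side"):
        if save is None: f=np.load(f"{n}{tag}.npz"); a,d=f["a"],f["d"]
        else: a,d=imaging.grab_frame(n)
        X=world(n,d); out[n]=(a,X)
    return out
if __name__=="__main__":
    o=measure("0")
    for n,(a,X) in o.items():
        print(n)
        roi=(X[...,0]>.38)&(X[...,0]<.68)&(X[...,1]>-.12)&(X[...,1]<.22)
        z=X[...,2]
        bench=roi&(abs(z)<.012); print("bench z",np.median(z[bench]))
        h=roi&(abs(z-.062)<.008); 
        print("deck z",np.median(z[h]))
        nn,l,s,_=cv2.connectedComponentsWithStats(h.astype(np.uint8))
        k=1+np.argmax(s[1:,4]); pts=X[l==k]; 
        r=cv2.minAreaRect((pts[:,:2]*1000).astype(np.float32)); print("rect",r, s[k,4]); print(cv2.boxPoints(r))
        for lo,hi,nm in((.074,.092,"jaws"),(.093,.112,"knob"),(.118,.135,"punchtop")):
            m=roi&(z>lo)&(z<hi)
            nn,l,s,c=cv2.connectedComponentsWithStats(m.astype(np.uint8))
            for i in range(1,nn):
                if s[i,4]>=6:
                    p=X[l==i]; print(nm,s[i,4],c[i].round(1),np.round(p.mean(0)*1000,1),np.round((p.min(0)[:2]+p.max(0)[:2])*500,1))
E
python3 m.py
```

```text
top
bench z -0.000722687056412985
deck z 0.06052579970780814
rect ((587.4725952148438, 72.68518829345703), (282.9468994140625, 131.1539306640625), 81.62516021728516) 3966
[[501.9895   -57.728447]
 [631.7449   -76.83083 ]
 [672.9557   203.09882 ]
 [543.2003   222.2012  ]]
jaws 17 [215.4 177.8] [608.5 128.   81.8] [612.2 130.7]
jaws 47 [258.1 179.2] [605.4   9.3  81.2] [604.9   9.4]
jaws 49 [273.8 191.6] [570.9 -34.5  81.8] [571.3 -33.8]
jaws 48 [255.  198.7] [550.7  17.3  81.4] [551.3  17.3]
knob 80 [211.1 174.1] [614.5 137.2 104.9] [618.7 140.6]
knob 44 [244.5 228.5] [467.9  44.6 102.8] [468.   44.6]
punchtop 79 [209.2 170.7] [619.8 139.7 126.4] [620.6 139.4]
side
bench z -0.0006330759420633547
deck z 0.06103406828048663
rect ((590.2799682617188, 74.3705825805664), (288.2879333496094, 130.1240234375), 81.61995697021484) 2438
[[504.90527  -58.75235 ]
 [633.64     -77.716415]
 [675.65466  207.49352 ]
 [546.9199   226.45758 ]]
jaws 53 [274.  159.7] [621.5 126.6  82.4] [622.2 129.1]
jaws 30 [225.2 182.7] [471.9  38.9  82.7] [471.1  38.4]
jaws 48 [253.8 187.8] [554.3  16.   80.5] [553.6  16.8]
jaws 49 [273.  189.1] [609.3   8.   80.1] [609.5   8.2]
jaws 46 [261.8 201. ] [574.5 -35.4  81. ] [573.8 -33.5]
knob 78 [273.9 154.1] [620.7 129.2 103.8] [622.2 133.9]
knob 38 [224.7 177.2] [471.7  42.4 102.1] [472.3  44.2]
punchtop 55 [274.6 146.5] [623.4 139.  125.9] [623.2 140.6]
```

```bash
cat >> h.py <<'E'
A=np.array([.5775,-.0023]); YAW=-8.38
def rot(a):
    a=np.radians(a); s,c=np.sin(a),np.cos(a)
    return np.array([[-s,c,0],[c,s,0],[0,0,-1.]])
def cw(x,y):  # chuck frame (m) -> world xy
    t=np.radians(YAW); return A+np.array([x*np.cos(t)-y*np.sin(t),x*np.sin(t)+y*np.cos(t)])
def knob(th,z,r=.118):  # th world deg
    t=np.radians(th); return [A[0]+r*np.cos(t),A[1]+r*np.sin(t),z]
def ftan(th):
    f=np.array(manip.observe()["contact_force"]); t=np.radians(th)
    return float(f[:2]@[-np.sin(t),np.cos(t)]), f
E
python3 - <<'E'
from h import *
o=manip.observe(); print(o["clock"],o["contact_force"],np.round(o["orientation"],2))
th=156.7
for k in(90,-90):
    for t in(150,156.7,190,222): print(k,t,np.round(manip.inverse_kinematics(knob(t,.08),rot(t+k)),0))
for k in(0,180):
    print(k,[np.round(manip.inverse_kinematics([*cw(.023,.147),.07],rot(YAW+90+k)),0),np.round(manip.inverse_kinematics([*cw(0,.01),.07],rot(YAW+90+k)),0)])
E
```

```text
0.1 [0.47913495 0.32497054 0.04529304] [[-0.93  0.36 -0.  ]
 [ 0.36  0.93 -0.  ]
 [ 0.   -0.   -1.  ]]
90 150 [ -7.  10. 113.  -0.  57. 113.]
90 156.7 [ -9.  10. 114.  -0.  57. 104.]
90 190 [-18.   9. 115.  -0.  56.  62.]
90 222 [-23.  13. 110.  -0.  57.  25.]
-90 150 [ -7.  10. 113.  -0.  57. -67.]
-90 156.7 [ -9.  10. 114.  -0.  57. -76.]
-90 190 [ -18.    9.  115.   -0.   56. -118.]
-90 222 [ -23.   13.  110.   -0.   57. -155.]
0 [array([  2.,  29.,  89.,  -0.,  62., -80.]), array([-11.,  23.,  98.,  -0.,  59., -93.])]
180 [array([  2.,  29.,  89.,  -0.,  62., 100.]), array([-11.,  23.,  98.,  -0.,  59.,  87.])]
```

Run:
```python
from h import *
th=156.7
manip.move_to(knob(th,.16),rot(th-90))
manip.move_linear(knob(th,.08),max_speed=.12)
o=manip.observe(); print("down",o["contact_force"],o["clock"])
manip.move_gripper(0.0,squeeze=12)
o=manip.observe(); print("gap",o["finger_gap"]*88,o["grip_force"],np.round(o["contact_force"],1),o["clock"])
```

```text
down [-0.07136966 -0.33654364  0.20140684] 2.9417
gap 19.58626651626284 11.999818445183337 [ 0.8  4.3 -0.2] 3.9833
```

Run:
```python
from h import *
th=156.7
for t in list(np.arange(163,210,6.5))+list(np.arange(210,225,2)):
    manip.move_linear(knob(t,.08),rot(t-90),max_speed=.06)
    f,F=ftan(t); print(round(t,1),round(f,1),np.round(F,1),round(manip.observe()["clock"],2))
    if t>209 and f<-18: break
for n in("top",):
    a,d=imaging.grab_frame(n); np.savez("top1.npz",a=a,d=d); cv2.imwrite("pics/top1.png",cv2.resize(a[120:270,150:350],(800,600),interpolation=cv2.INTER_CUBIC))
print(manip.observe()["finger_gap"]*88,manip.observe()["eef_pos"])
```

```text
163.0 2.6 [ 0.  -2.7 -2.4] 4.35
169.5 1.7 [ 3.8 -2.4 -5.4] 4.72
176.0 1.9 [ 6.1 -2.4 -6.8] 5.1
182.5 1.2 [ 7.5 -0.9 -9.1] 5.47
189.0 1.1 [ 9.1  0.3 -9.9] 5.85
195.5 2.1 [ 10.7   0.8 -10.8] 6.22
202.0 0.0 [ 11.3   4.6 -10.3] 6.6
208.5 1.8 [12.2  4.6 -8.7] 6.97
210 -1.2 [11.1  7.8 -7.8] 7.22
212 -1.3 [10.2  7.9 -6.4] 7.47
214 -0.5 [11.1  8.1 -6.5] 7.72
216 -3.5 [ 8.5 10.5 -4.3] 7.97
218 -17.7 [-0.7 22.   7.9] 8.22
220 -24.5 [-5.1 27.7 13.5] 8.47
23.338706055606345 [ 0.48416106 -0.07129378  0.0792273 ]
```

View pics/top1.png

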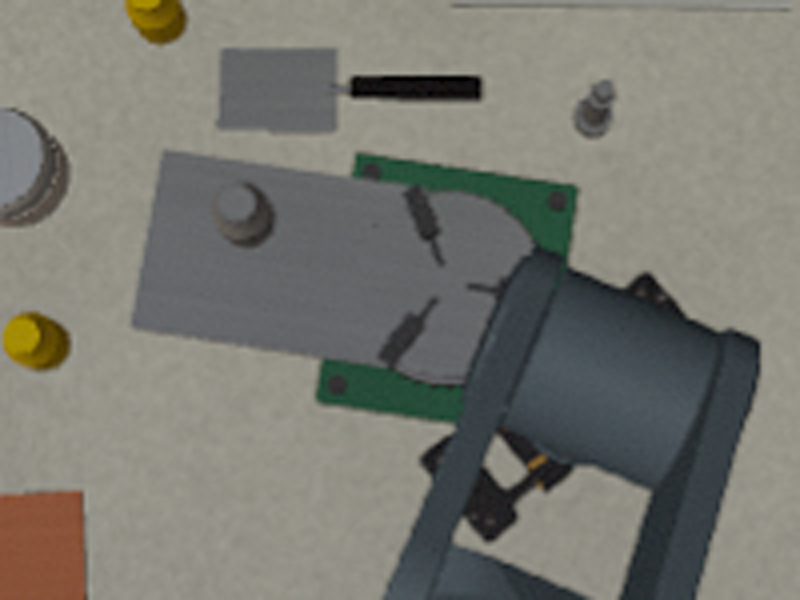

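The deck and jaws are visible: the outer jaws stand at (422,212) and (403,338) in the crop, fully back, and the punch at (243,213) hasn't moved. Contact with the stop came where predicted (about 217°), at over 20 N. Next is the punch.

Run:
```python
from h import *
p=manip.observe()["eef_pos"]
manip.move_gripper(0.7)
manip.move_linear([p[0],p[1],.19],max_speed=.2)
R=rot(YAW+90)
P=np.array([.6220,.1395])
manip.move_to([*P,.19],R)
manip.move_gripper(1.0)
a,d=imaging.grab_frame("side"); np.savez("side1.npz",a=a,d=d); 
manip.move_linear([*P,.07],max_speed=.1)
o=manip.observe(); print(np.round(o["contact_force"],1),o["clock"])
manip.move_gripper(0.0,squeeze=3)
o=manip.observe(); print(o["finger_gap"]*88,o["grip_force"],np.round(o["contact_force"],1),o["clock"])
a,d=imaging.grab_frame("side"); cv2.imwrite("pics/side2.png",cv2.resize(a[110:260,190:390],(800,600),interpolation=cv2.INTER_CUBIC))
```

```text
[ 0.4  0.1 -0.3] 13.05
39.916449024665525 3.00018077774439 [0.6 2.9 0.4] 13.8333
```

View pics/side2.png

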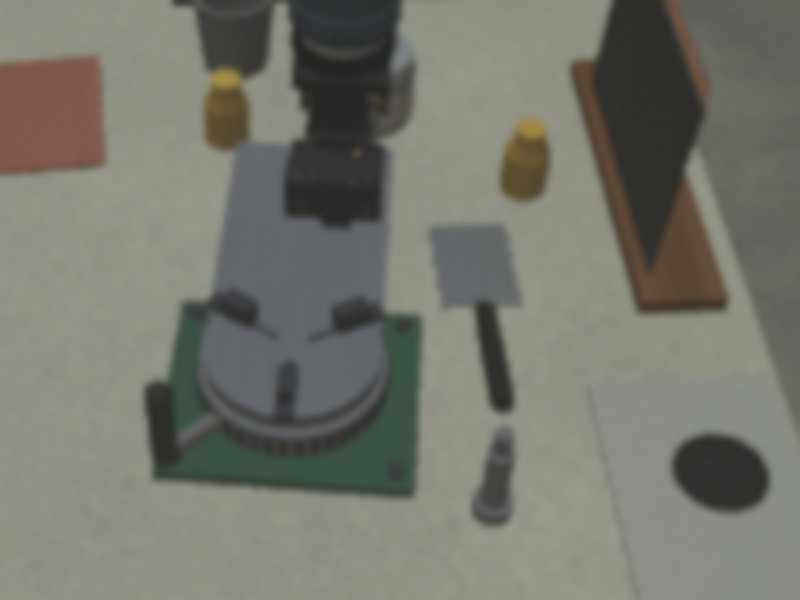

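The side view shows the knob parked at the open stop at (160,420), the jaws wide, and the gripper around the punch at (335,190). The gap of 39.9 mm matches its diameter. I'll drag it along the deck with a 3 N grip, too weak to lift it.

Run:
```python
from h import *
for x,y in((.0,.085),(.0,.045)):
    manip.move_linear([*cw(x,y),.07],max_speed=.05)
    o=manip.observe(); print(o["finger_gap"]*88,np.round(o["contact_force"],1),np.round(o["eef_pos"],4),o["clock"])
a,d=imaging.grab_frame("side"); cv2.imwrite("pics/side3.png",cv2.resize(a[130:230,220:353],(798,600),interpolation=cv2.INTER_CUBIC))
X=world("side",d); z=X[...,2]
for n in("side","top"):
    if n=="top": a,d=imaging.grab_frame(n); X=world(n,d); z=X[...,2]; cv2.imwrite("pics/top3.png",cv2.resize(a[130:230,190:323],(798,600),interpolation=cv2.INTER_CUBIC))
    m=(abs(X[...,0]-A[0])<.07)&(abs(X[...,1]-A[1])<.07)&(z>.074)&(z<.09)
    nn,l,s,c=cv2.connectedComponentsWithStats(m.astype(np.uint8))
    for i in range(1,nn):
        if s[i,4]>8: print(n,s[i,4],np.round(X[l==i].mean(0)*1000,1))
```

```text
39.771417602132615 [ 0.7 -1.5  0.5] [0.5898 0.0816 0.07  ] 15.35
39.7904867315251 [-0.9 -3.1  0.3] [0.584  0.0413 0.07  ] 16.3
side 19 [534.5  29.9  80.3]
side 39 [625.   14.1  80.7]
side 48 [571.9 -50.2  80.8]
top 49 [539.2  26.6  81.2]
```

View pics/side3.png

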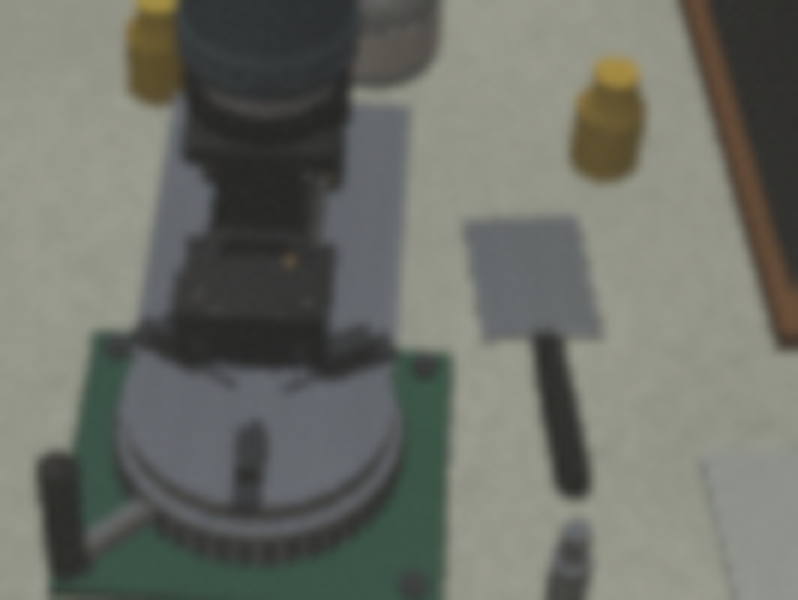

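The gripper with the punch sits centred at the mouth: jaws at (165,345) and (355,350), jaw c at (248,465). Pulling on, watching the force.

Run:
```python
from h import *
for y in(.035,.025,.018,.012,.008):
    manip.move_linear([*cw(0,y),.07],max_speed=.04)
    o=manip.observe(); f=np.array(o["contact_force"]); print(y,round(o["finger_gap"]*88,1),np.round(f,1),o["clock"])
    if np.linalg.norm(f)>9: print("STOP"); break
else:
    manip.move_gripper(46/88,squeeze=5)
    o=manip.observe(); print(round(o["finger_gap"]*88,1),np.round(o["contact_force"],1))
    manip.move_linear([*cw(0,.008),.19],max_speed=.12)
    manip.move_gripper(0.0)
    manip.move_linear([*cw(0,.075),.19],max_speed=.2)
    print(manip.observe()["clock"])
    a,d=imaging.grab_frame("side"); cv2.imwrite("pics/side4.png",cv2.resize(a[130:230,220:353],(798,600),interpolation=cv2.INTER_CUBIC))
    X=world("side",d); z=X[...,2]
    m=(abs(X[...,0]-A[0])<.05)&(abs(X[...,1]-A[1])<.05)&(z>.12)&(z<.133)
    nn,l,s,c=cv2.connectedComponentsWithStats(m.astype(np.uint8))
    for i in range(1,nn):
        if s[i,4]>8: p=X[l==i];print(s[i,4],np.round(p.mean(0)*1000,1),np.round((p.max(0)+p.min(0))*500,1))
```

```text
0.035 39.5 [-0.   0.8 -0.2] 16.8
0.025 39.8 [-0.5 -1.   0.4] 17.2
0.018 39.9 [0.2 0.1 1.8] 17.525
0.012 39.8 [-0.7 -0.1 -0.1] 17.825
0.008 39.7 [0.  0.3 1.4] 18.075
46.1 [ 0.4 -0.3  0.4]
20.7917
64 [578.9   0.7 126.4] [578.7   1.6 125.5]
```

View pics/side4.png

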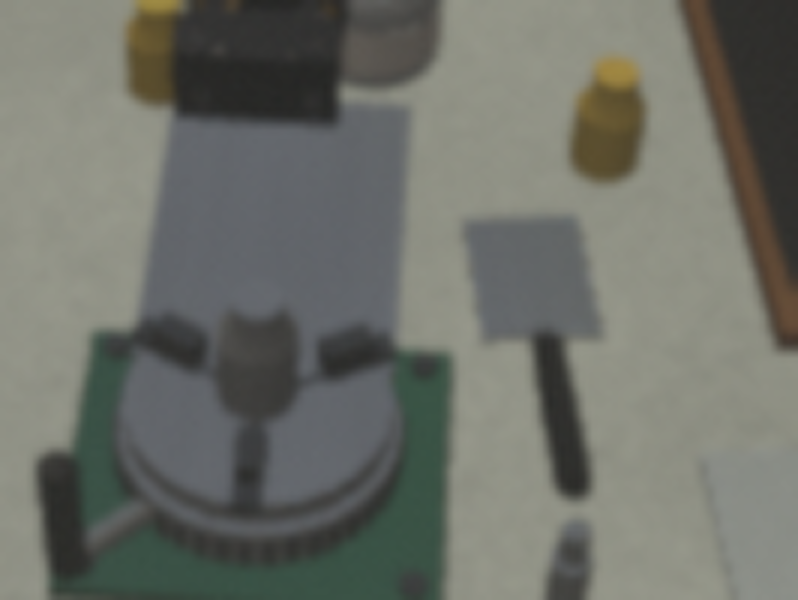

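The punch stands upright between the jaws at (258,360), about 6 mm short of the middle. I'll nudge it in from behind with shut fingers, low down.

```bash
cat > chk.py <<'E'
from h import *
def punch(n):
    a,d=imaging.grab_frame(n); X=world(n,d); z=X[...,2]
    m=(abs(X[...,0]-A[0])<.05)&(abs(X[...,1]-A[1])<.05)&(z>.12)&(z<.133)
    nn,l,s,c=cv2.connectedComponentsWithStats(m.astype(np.uint8))
    i=1+np.argmax(s[1:,4]); p=X[l==i]; print(n,s[i,4],np.round(p.mean(0)*1000,1)); return a
E
python3 - <<'E'
from chk import *
manip.move_linear([*cw(0,.070),.19],max_speed=.2)
manip.move_linear([*cw(0,.070),.07],max_speed=.12)
for y in(.050,.046,.043,.0405):
    manip.move_linear([*cw(0,y),.07],max_speed=.03)
    o=manip.observe(); f=np.array(o["contact_force"]); print(y,np.round(f,1),o["clock"])
    if np.linalg.norm(f)>9: print("STOP"); break
manip.move_linear([*cw(0,.065),.07],max_speed=.1)
manip.move_linear([*cw(0,.075),.19],max_speed=.2)
a=punch("side"); print(manip.observe()["clock"])
E
```

```text
0.05 [-0.8 -0.4 -0.9] 23.0583
0.046 [ 0.6  0.  -0.1] 23.3417
0.043 [ 0.6  1.9 -0.1] 23.5917
0.0405 [0.9 4.6 1.5] 23.8417
side 68 [578.8  -2.2 126.4]
25.0333
```

Run:
```python
from chk import *
t=216.6
manip.move_to(knob(t,.19),rot(t-90)); manip.move_gripper(0.7)
manip.move_linear(knob(t,.08),max_speed=.12)
manip.move_gripper(0.0,squeeze=30)
o=manip.observe(); print("gap",o["finger_gap"]*88,np.round(o["contact_force"],1),o["clock"])
for t in list(np.arange(210,170,-6.5))+list(np.arange(170,140,-2)):
    manip.move_linear(knob(t,.08),rot(t-90),max_speed=.05)
    f,F=ftan(t); print(round(t,1),round(f,1),np.round(F,1))
    if f>22: break
o=manip.observe(); print(o["finger_gap"]*88,o["clock"])
```

```text
gap 18.951538621052368 [-5.8  7.9  7.9] 28.8417
210.0 -4.1 [-4.   2.5  4. ]
203.5 -2.7 [-5.4  0.5  5.1]
197.0 -1.3 [-7.  -0.8  4.5]
190.5 -1.2 [-8.6 -0.4  6.7]
184.0 -0.1 [-10.4  -0.6   8.6]
177.5 -0.3 [-11.2   0.8  10.4]
171.0 0.2 [-13.1   1.9  11.7]
170 2.9 [-12.7  -0.7  12.4]
168 2.1 [-14.1   0.8  13.5]
166 2.9 [-14.1   0.5  12.8]
164 2.6 [-14.4   1.4  13.3]
162 1.4 [-14.4   3.2  15.2]
160 1.9 [-15.3   3.6  15.7]
158 3.5 [-15.8   2.6  15.3]
156 7.0 [-16.1  -0.6  15.9]
154 11.5 [-18.   -4.   17.8]
152 20.9 [-22.5 -11.8  19.8]
150 29.9 [-26.6 -19.2  21.5]
19.170930859801196 34.5167
```

Run:
```python
from chk import *
p=manip.observe()["eef_pos"]
manip.move_gripper(0.7)
manip.move_linear([p[0],p[1],.2],max_speed=.15)
manip.move_linear([.36,.12,.25],max_speed=.25)
a=punch("side"); cv2.imwrite("pics/side5.png",cv2.resize(a[130:230,220:353],(798,600),interpolation=cv2.INTER_CUBIC))
a=punch("top"); cv2.imwrite("pics/top5.png",cv2.resize(a,(800,600)))
print(manip.observe()["clock"],manip.observe()["contact_force"])
```

```text
side 65 [579.1  -3.6 126.4]
top 76 [575.9  -2.3 126.3]
37.0333 [-0.07360894 -0.01385924 -0.04314432]
```

View pics/side5.png

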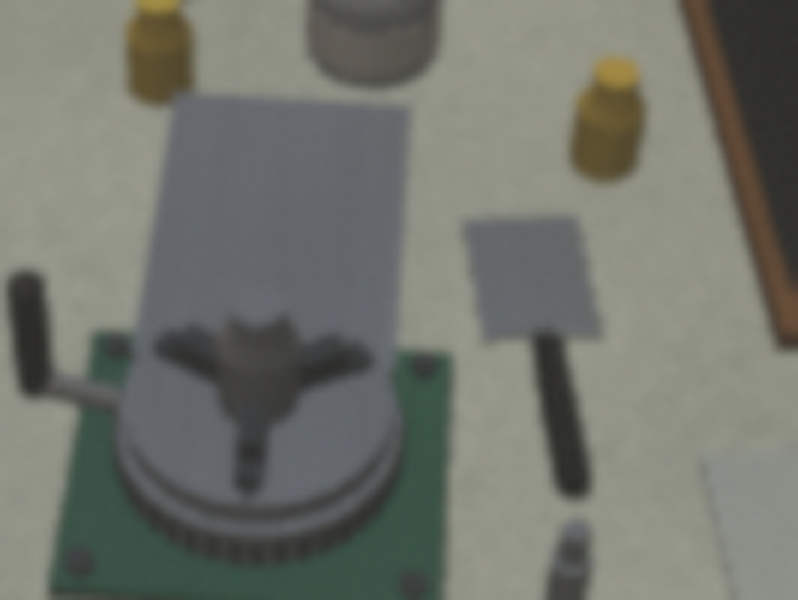

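View pics/top5.png

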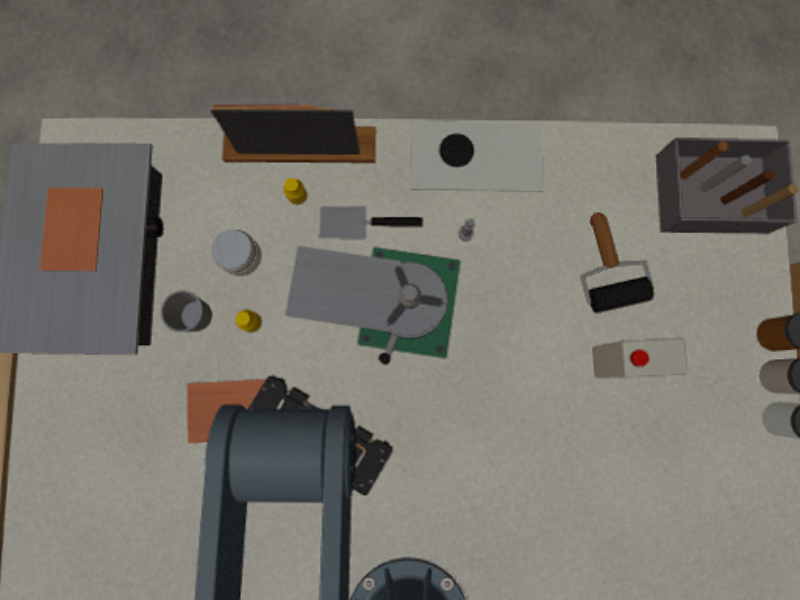

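The punch stands upright on the axis with all three jaws against it (side crop (258,370), top (409,295)). The knob is at (385,357), the bystanders are where they were, and the arm is clear.

```bash
python3 -c "
from h import *
print(ticket.hand_in())"
```

```text
the job is handed in; nothing more can be done
None
```

The job is handed in at about 37 s: the sleeve was opened to its stop, the punch slid upright to the middle of the jaws, the jaws closed with about 30 N at the knob, and the arm is clear with the other items unmoved; the hand-in returned no verdict.

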